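Shift the spool winder's gear lever through its gate

TASK

The spool winder on the bench stands in park. With the fingertips, push its gear lever out of park, along the cross channel of the gate and fully home into the slot that has the round disc mark at its end, without shifting into any of the other marked slots on the way. Only push the lever: do not take the knob between the fingers, and leave everything else on the bench where it is.

Things in the scene. Friction and masses are not known exactly. Their poses are not given: they have to be found in the camera images.
- winder: Bench spool winder, fixed: grey gearbox 170 (x) by 150 mm (y), 110 mm high, on a dark base slab 270 by 330 mm. Origin under the gearbox's centre at table height; x points to its far side (away from the robot), y to its left; it is turned by up to 0.35 rad. At its left an empty spool, 160 mm across, y = 118 to 170 mm, top 178 mm high; behind that a support to y = 198 mm.
- gate (a point): Centre of the gate plate's top, 110 mm above the winder's origin. Cut in the 10 mm aluminium plate, all 15 mm wide: a cross channel along y (x = 0, 83 mm long) and five slots along x from it, ending at x = +33.5 (far) or -33.5 mm (near): far and near at y = +34 and at y = -34 mm, and near at y = 0 (park; no far one there). The lever can only follow these cuts.
- handle: The lever: steel stick of 10 mm diameter with a black barrel knob, 32 mm diameter, 42 mm tall (145 to 187 mm along the stick). Origin at the pivot, 15 mm above the winder's origin; z axis along the stick to the knob. No spring: it stays where it is left; 1 to 2.5 N at the knob moves it. It cannot come out.
- knob (a point): Centre of the lever's knob, 165 mm along the stick from the pivot; about 180 mm above the table with the lever upright, about 165 mm home in a corner slot, where it stands about 46 mm far or near of and 56 mm left or right of the winder's origin.
- pin (a point): Point on the stick where it passes the gate plate, 98 mm along the stick from the pivot. Fully home in a slot it is about 27 mm far or near of the channel's centre line.
- shift (a joint): Lever's tilt far (+) or near (-), rad: 0 in the cross channel (free play about 0.03), about -0.30 home in park, about +0.28 or -0.28 home in a far or near corner slot. Starts in park, between -0.29 and -0.17.
- select (a joint): Lever's tilt to the left (+) or right (-), rad: 0 in the middle, about +0.36 or -0.36 in line with the left or right slots, where the channel ends and stops it (up to 0.39 with the free play).
- mark_disc: Raised dark steel mark on the gate plate: solid round disc of 40 mm diameter, 3 mm thick. Each of the four corner slots has one mark beyond its end, in line with it, 60 mm from the channel's centre line; which is where varies. Origin at the centre of its underside, 110 mm above the table.
- mark_bar: Raised dark steel mark on the gate plate: single bar, 44 mm by 8 mm, lying across the slot's direction, 3 mm thick. Each of the four corner slots has one mark beyond its end, in line with it, 60 mm from the channel's centre line; which is where varies. Origin at the centre of its underside, 110 mm above the table.
- mark_cross: Raised dark steel mark on the gate plate: plus-shaped cross, 40 mm each way, arms 8 mm wide, 3 mm thick. Each of the four corner slots has one mark beyond its end, in line with it, 60 mm from the channel's centre line; which is where varies. Origin at the centre of its underside, 110 mm above the table.
- mark_dots: Raised dark steel mark on the gate plate: two round dots of 12 mm diameter side by side, 28 mm between centres, 3 mm thick. Each of the four corner slots has one mark beyond its end, in line with it, 60 mm from the channel's centre line; which is where varies. Origin at the centre of its underside, 110 mm above the table.
- jar: Bystander, loose: glass screw jar with a steel cap, 56 mm wide, 75 mm high, standing on the table in front of the winder at its right; origin at the centre of its underside.
- bobbin: Bystander, loose: small white flanged bobbin, 44 mm wide, 50 mm high, standing on the winder's base slab just in front of the gearbox; origin at the centre of its underside.
- tape: Bystander, loose: roll-shaped yellow ring, 90 mm across, 24 mm high, on the table right of the winder; origin at the centre of its underside.
- driver: Bystander, loose: screwdriver lying on the table at the right; origin at the centre of its underside.
- vase: Bystander, loose: white printed vase shape, 72 mm wide, 105 mm high, at the left; origin at the centre of its underside.

How it is judged (in metres and radians):
On the way, in this order (a step that is already met when the one before it is completed fails the run):
1. the lever stands in the cross channel at its left or right end (value of joint shift between -0.06 and 0.06 rad and (value of joint select above 0.31 rad or value of joint select below -0.31 rad)), for 0.02 s.
2. the lever is fully home in the slot with the disc mark (horizontal distance between pin and mark_disc below 0.0365 m), for 0.2 s.
At the end, for the whole second after the job is handed in: The lever stands at rest in the disc-marked slot, fully home to within about 3.5 mm at the gate (stick less than 36.5 mm from the disc's centre, seen from above) (horizontal distance between pin and mark_disc below 0.0365 m and velocity of joint shift between -0.05 and 0.05 rad/s and velocity of joint select between -0.05 and 0.05 rad/s); the robot touches nothing.
It fails at once if the lever is shifted into another marked slot (more than half-way in) (horizontal distance between pin and mark_bar below 0.042 m or horizontal distance between pin and mark_cross below 0.042 m or horizontal distance between pin and mark_dots below 0.042 m).
It fails at once if the knob is taken between the fingers (grasp point within 12 mm of the knob's axis while the fingers touch it) (horizontal distance between the grasp point and knob below 0.012 m and contact force between the fingers and handle above 0.5 N).
It fails at once if a bystander is displaced by more than 25 mm, lifted or tipped over (distance of any of jar, bobbin, tape, driver, vase from where it was at the start of the episode above 0.025 m or angle between any of jar, bobbin, tape, driver, vase's own z axis and vertical above 0.5 rad).
It also fails if it takes over 54 s, if anything falls off the work surface, if the arm or the gripper's body presses on something with over 40 N, if the wrist force passes 120 N, or if a joint passes its speed limit or range.

ROBOT

A 7-joint arm with a two-finger parallel gripper is mounted at the origin on the work surface. World frame = base frame: x ahead of the robot, y to its left, z up, the work surface at z = 0. Lengths are in mm, angles in rad, forces in N, time in s.
With the tool pointing down it reaches from about 350 to 900 mm from the base axis. Payload 7.2 kg.
Tool frame: the origin (TCP) lies at the very end of the fingers, on their centre line; the grasp point (between the pads) lies 19 mm behind it; x points along the fingers, y is the direction in which the jaws open and shut, and the axes are right-handed (so a half turn about x gives the same grasp; the last joint's range is limited). The gripper opens to 88 mm and grips with 3 to 60 N. Pads are 20 mm wide; open, the fingers measure 115 mm over their backs; the gripper's body (75 mm by 178 mm) begins 61 mm behind the grasp point.
Start: joints at [-1.218, 0.411, -0.013, 1.596, 0.006, 1.134, -0.082], TCP at [255.316, 570.477, 188.953] pointing down, gripper open.
Joint ranges: [-2.95, 2.95], [-0.29, 1.99], [-1.47, 1.44], [0.14, 2.54], [-1.03, 4.17], [0.13, 1.85], [-2.86, 2.86]. Speed limits (rad/s): [2.39, 2.39, 3.01, 3.01, 3.14, 3.14, 3.14].

INTERFACE

Orientations are given as a unit quaternion [x, y, z, w].
In Python, from workcell import * gives the robot as it stands.
- The arm moves only by the tool play_rows, never from a script. Its argument "deltas" is one flat list of numbers, 5 for each row, row after row: the shift along the tool's x, y, z in cm, then the turn about the tool's x in degrees, then the opening, from 0 (shut) to 1 (fully open). In form: [x, y, z, roll, hand, x, y, z, roll, hand, ...]. A call has 1 to 10 rows; each row shifts and turns the commanded pose from where the row before left it, along the tool's axes as they then stand; what a row does not reach is not made up. A row lasts 1/10 s, in which the tool goes at most 50 mm and 8.59 degrees, less where a joint would pass 70% of its speed; a pose out of reach is approached as far as the arm can. A call is refused whole if a number of a shift passes 5 or a number of a turn 8.59, either way. A call with a gripper value outside its range is refused whole. The fingers move at their own pace and stop on an object; "squeeze" is the grip in N (left out, the last holds). Time passes only in rows, so rows that do not move let the fingers close. It gives the time, the measured TCP pose, the force and the opening at its end, in the units of the state.
- state(): the state, without advancing time (a new reading comes with each control period).
- grab_frame(name): name is "side" or "top"; returns the picture (420x560x3 uint8, blue, green, red); there is no depth.
- calibration(name): a dict with "camera_matrix" (3x3 intrinsics, pixels), "view" (4x4, takes a point from world to camera coordinates). Camera axes: x right, y up, looking along -z (the intrinsics and any distortion apply to the point x, -y, -z); pixel columns grow to the right and rows downward; lengths in mm; the calibration is good to about 2 mm. A picture is of the moment at which its call begins. calibration takes no time and is no camera call.
- finish_job(): hands the job in, once; it reports no verdict.
Trained networks look in the newest picture that a camera, given by its name, has taken for a name from the list of things; names that differ only in an ending like _2 or _b are one class to them, and where a whole thing is asked for, a point or a joint stands for the part that bears it (a point fixed in the world has none). Each returns a list of dicts, best first, with "score" (0 to 1); they miss things now and then, are a little off and sometimes report something else, mostly with a low value. They report only what shows in the picture. A call takes as long as a camera call.
- recognise(camera, target): "location" ([x, y, z] in mm, in world coordinates, good to about 4 mm: the middle of the surface that is visible of it).
- spot_point(camera, target): "location" ([x, y, z] in mm, in world coordinates, good to about 4 mm: a listed point, or the origin of a listed thing).
The state is a dict: "t": time; "q": joint angles; "qvel": joint speeds; "effort": joint torques, N m; "tcp_pos": TCP position; "tool_rot": TCP orientation; "ft_force": force on the tool from outside, world axes, zero at the start; "torque": the same for the moment, N m; "width": finger opening in mm.
Only numpy, scipy, OpenCV 4.12 (cv2) and the standard library are available. Lean on these libraries where they do the work, as an engineer would, in place of code of your own. Each camera call takes 0.05 s, during which the arm holds its last target.

## Working session

There is one attempt and no reset: what is moved stays moved. The work goes in short steps, Python scripts to look and compute and a tool call to move; the robot and the scene stay as the last step left them, time stands still between calls to the robot, and variables do not carry over. Pictures are saved under pics/ and viewed, and the job is handed in when it is done.

Besides the shell and the picture viewer there is one more tool, called after "Call:" as name(argument=value, ...), one argument or row to a line, values as JSON. play_rows: Moves the arm, as the interface text tells. Its arguments: {"type":"object","properties":{"deltas":{"type":"array"},"squeeze":{"type":"number"}},"required":["deltas"]}

```bash
mkdir -p pics; ls; python3 - <<'E'
from workcell import *
import cv2
s=state(); print(s)
for n in("side","top"):
    cv2.imwrite(f"pics/{n}0.png",grab_frame(n)); 
    c=calibration(n); print(n,c)
for cam in("side","top"):
    for t in("winder","gate","knob","pin","mark_disc","mark_bar","mark_cross","mark_dots","jar","bobbin","tape","driver","vase"):
        r=spot_point(cam,t); print(cam,t,[( [round(v) for v in d["location"]],round(d["score"],2)) for d in r[:2]])
print(state()["t"])
E
```

```text
pics
{'t': 0.0, 'q': array([-1.21821727,  0.41189605, -0.01270389,  1.59704387,  0.00561586,
        1.13428349, -0.08218932]), 'qvel': array([ 0.00075553, -0.00034094,  0.00036871, -0.00038482, -0.00120293,
       -0.00046935,  0.00069524]), 'effort': array([-6.48965688e-04, -5.87945974e+01,  6.41192738e-01, -2.91070819e+01,
       -5.38876257e-02,  1.83401612e-02,  1.05664258e-04]), 'tcp_pos': array([255.11908284, 569.95067595, 188.11163437]), 'tool_rot': array([ 0.14710147,  0.69158938, -0.14822009,  0.69144493]), 'ft_force': array([-0.27504708,  0.7102987 , -0.22385855]), 'torque': array([ 0.03629261, -0.0012479 , -0.02702468]), 'width': 88.01003386402296}
side {'camera_matrix': array([[524.91858218,   0.        , 288.77958759],
       [  0.        , 524.91858218, 213.9368943 ],
       [  0.        ,   0.        ,   1.        ]]), 'view': array([[ 7.99212944e-01, -6.01046159e-01,  1.47818780e-03,
        -4.14889417e+02],
       [ 3.82324801e-01,  5.10273057e-01,  7.70356511e-01,
        -2.93298746e+02],
       [-4.63774101e-01, -6.15113747e-01,  6.37611685e-01,
        -1.44016
[... 946 characters left out ...]
 []
side jar [([537, -203, -1], 0.87)]
side bobbin [([504, -59, 19], 0.63)]
side tape [([663, -193, 1], 0.8)]
side driver [([510, -437, -1], 0.89)]
side vase []
top winder [([605, -5, 1], 0.85), ([506, -60, 10], 0.5)]
top gate [([605, 1, 108], 0.68)]
top knob [([575, -11, 177], 0.62)]
top pin [([588, -7, 112], 0.43)]
top mark_disc [([536, 19, 110], 0.44)]
top mark_bar [([538, 20, 110], 0.63), ([673, -16, 107], 0.51)]
top mark_cross [([554, -47, 112], 0.54)]
top mark_dots [([657, 51, 112], 0.37), ([599, 4, 13], 0.2)]
top jar [([534, -201, -2], 0.89)]
top bobbin [([502, -61, 12], 0.74)]
top tape [([663, -189, -1], 0.78)]
top driver [([509, -434, -3], 0.78)]
top vase [([503, 446, 1], 0.73)]
1.4
```

```bash
python3 - <<'E'
import cv2
a=cv2.imread("pics/top0.png"); cv2.imwrite("pics/top0c.png",cv2.resize(a[120:290,190:390],None,fx=4,fy=3.5,interpolation=cv2.INTER_CUBIC))
E
```

```text
(no output)
```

View pics/top0c.png

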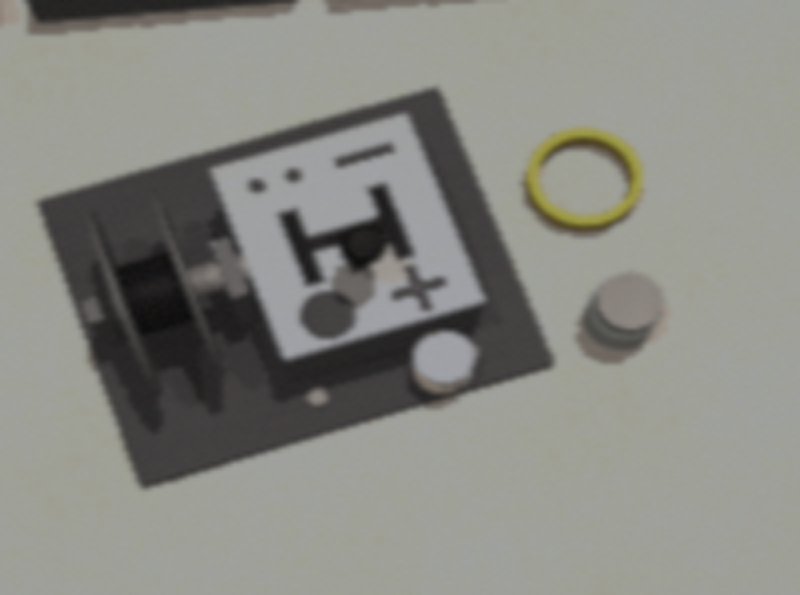

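View pics/side0.png

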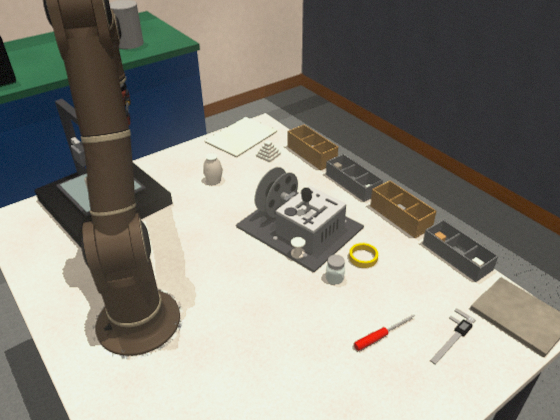

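View pics/top0.png

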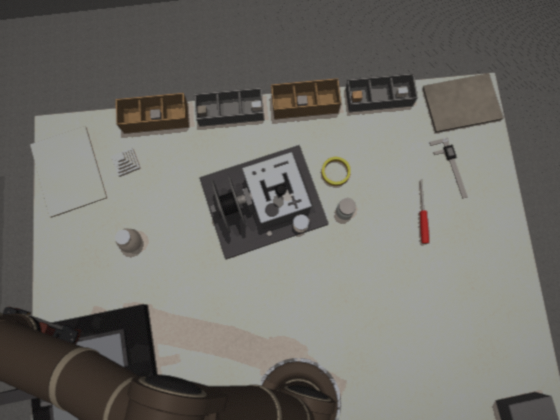

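```bash
cat >h.py <<'E'
import numpy as np
from workcell import *
from scipy.spatial.transform import Rotation as R
def px2w(cam,u,v,z):
    c=calibration(cam);K=c["camera_matrix"];V=c["view"]
    d=np.linalg.inv(K)@[u,v,1]; d=np.array([d[0],-d[1],-d[2]])
    Rw=V[:3,:3].T; o=-Rw@V[:3,3]; d=Rw@d
    return o+d*(z-o[2])/d[2]
E
python3 - <<'E'
from h import *
P=np.array([px2w("top",u+.0,v,113)[:2] for u,v in((272,210),(294.75,202.3),(281.25,164.3),(258.75,171.4))])
print(P.round(1),P.mean(0))
L=np.array([[-60,34],[-60,-34],[60,-34],[60,34]])
Q=P-P.mean(0); a=np.arctan2((L[:,0]*Q[:,1]-L[:,1]*Q[:,0]).sum(),(L*Q).sum());print(a)
c,s=np.cos(a),np.sin(a);print((Q@np.array([[c,-s],[s,c]])).round(1))
M=R.from_quat(state()["tool_rot"]).as_matrix();print(M.round(3))
E
```

```text
[[533.6  16. ]
 [549.5 -50.4]
 [666.  -23.4]
 [651.2  43.3]] [600.06950403  -3.62856396]
0.2276164320896667
[[-60.3  34.1]
 [-59.8 -34.2]
 [ 59.8 -34.1]
 [ 60.3  34.2]]
[[ 0.     0.408  0.913]
 [ 0.     0.913 -0.408]
 [-1.     0.     0.   ]]
```

Call:
play_rows(
  deltas=[-1.6, 0, 0, -7.48, 0, -1.6, 0, 0, -7.48, 0, -1.6, 0, 0, -7.48, 0, -1.6, 0, 0, -7.48, 0, -1.6, 0, 0, -7.48, 0],
)

```text
t: 1.9
tcp_pos: [255.3, 570.4, 269.6]
tool_rot: [-0.084, 0.702, 0.084, 0.702]
ft_force: [-0.0, -0.1, -0.2]
width: 51.3
```

Call:
play_rows(
  deltas=[0, -3.5, 0.6, 0, 0, 0, -3.5, 0.6, 0, 0, 0, -3.5, 0.6, 0, 0, 0, -3.5, 0.6, 0, 0, 0, -3.5, 0.6, 0, 0, 0, -3.5, 0.6, 0, 0, 0, -3.5, 0.6, 0, 0, 0, -3.5, 0.6, 0, 0, 0, -3.5, 0.6, 0, 0, 0, -3.5, 0.6, 0, 0],
)

```text
t: 2.9
tcp_pos: [394.6, 242.3, 269.2]
tool_rot: [-0.082, 0.702, 0.082, 0.703]
ft_force: [0.6, 0.1, -0.6]
width: 0.8
```

```bash
cat >>h.py <<'E'
A=0.232;C=np.array([601.5,-3])
def w2l(p):
    c,s=np.cos(A),np.sin(A); d=np.array(p[:2])-C; return np.array([c*d[0]+s*d[1],-s*d[0]+c*d[1]])
def rep():
    s=state(); M=R.from_quat(s["tool_rot"]).as_matrix()
    f=s["ft_force"]; c,n=np.cos(A),np.sin(A)
    print("t",round(s["t"],2),"loc",w2l(s["tcp_pos"]).round(1),"z",s["tcp_pos"][2].round(1),"w",round(s["width"],1),"Floc",round(c*f[0]+n*f[1],1),round(-n*f[0]+c*f[1],1),round(f[2],1),"yaw_y",np.degrees(np.arctan2(M[1,1],M[0,1])).round(1))
E
python3 -c "
from h import *
rep()"
```

```text
t 2.9 loc [-145.   286.3] z 269.2 w 0.8 Floc 0.6 -0.0 -0.6 yaw_y 103.3
```

Call:
play_rows(
  deltas=[0, -3.5, 0.6, 0, 0, 0, -3.5, 0.6, 0, 0, 0, -3.5, 0.6, 0, 0, 0, -3.5, 0.6, 0, 0, 0, -3.5, 0.6, 0, 0, 0, -3.5, 0.6, 0, 0, 0, -3.5, 0.6, 0, 0, 0, -3.5, 0.6, 0, 0, 0, 0, 0, 0, 0, 0, 0, 0, 0, 0],
)

```text
t: 3.9
tcp_pos: [505.2, -18.2, 268.8]
tool_rot: [-0.081, 0.703, 0.081, 0.702]
ft_force: [-0.4, 0.6, 0.4]
width: 0.5
```

```bash
python3 -c "
from h import *
rep()"
```

```text
t 3.9 loc [-97.2   7.3] z 268.8 w 0.5 Floc -0.2 0.7 0.4 yaw_y 103.2
```

Call:
play_rows(
  deltas=[2.4, -0.2, 0, 0, 0, 2.4, -0.2, 0, 0, 0, 2.4, -0.2, 0, 0, 0, 2.4, -0.1, 0, 0, 0, 2.3, 0, 0, 0, 0, 0, 0, 0, 0, 0],
)

```text
t: 4.5
tcp_pos: [504.6, -23.0, 147.5]
tool_rot: [-0.082, 0.704, 0.083, 0.7]
ft_force: [-0.6, -0.2, -0.3]
width: 0.6
```

```bash
python3 -c "
from h import *
import cv2
rep()
for n in('side','top'):
  a=grab_frame(n); u,v=(300,210) if n=='side' else (280,190)
  cv2.imwrite(f'pics/{n}1.png',cv2.resize(a[v-60:v+60,u-80:u+80],None,fx=5,fy=5,interpolation=cv2.INTER_CUBIC))
"
```

```text
t 4.5 loc [-98.9   2.8] z 147.5 w 0.6 Floc -0.6 -0.0 -0.3 yaw_y 103.4
```

View pics/side1.png

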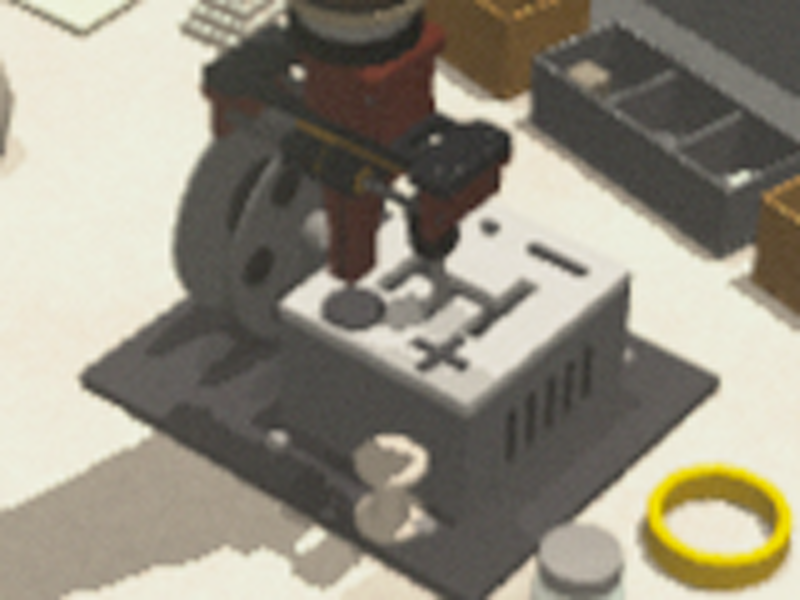

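View pics/top1.png

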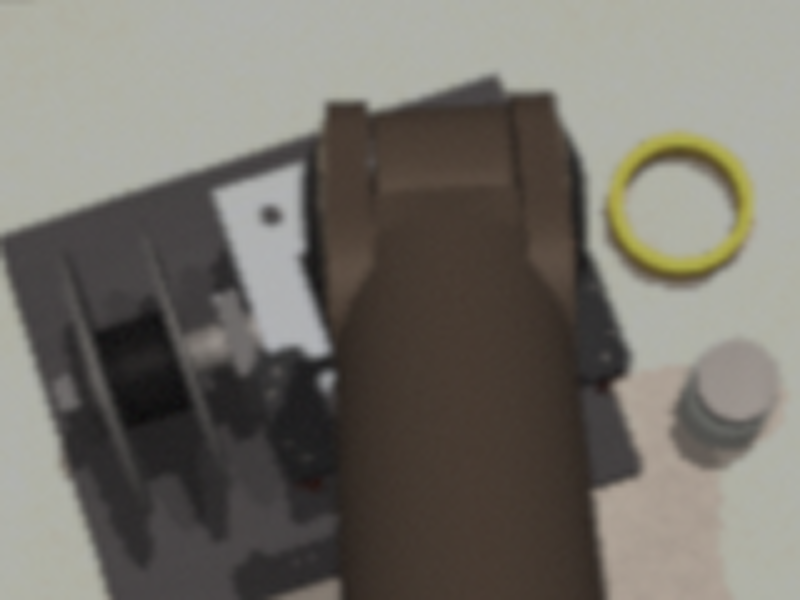

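Call:
play_rows(
  deltas=[0, 0, 1, 0, 0, 0, 0, 1, 0, 0, 0, 0, 1, 0, 0, 0, 0, 1, 0, 0, 0, 0, 1, 0, 0, 0, 0, 1, 0, 0, 0, 0, 0, 0, 0],
)

```text
t: 5.3
tcp_pos: [566.5, -10.4, 149.7]
tool_rot: [-0.082, 0.702, 0.082, 0.702]
ft_force: [-0.2, 0.2, 0.2]
width: 1.0
```

```bash
cat > look.py <<'E'
from h import *
import cv2,sys
rep()
k=sys.argv[1]
a=grab_frame('side'); u,v=(315,200)
cv2.imwrite(f'pics/side{k}.png',cv2.resize(a[v-50:v+40,u-60:u+60],None,fx=6,fy=6,interpolation=cv2.INTER_CUBIC))
for t in("knob","pin"):
    r=spot_point("side",t); print(t,[(w2l(d["location"]).round(1),round(d["location"][2]),round(d["score"],2)) for d in r[:2]])
E
python3 look.py 2
```

```text
t 5.3 loc [-35.8   0.8] z 149.7 w 1.0 Floc -0.2 0.3 0.2 yaw_y 103.3
knob [(array([-2.2,  1.7]), 112, 0.66), (array([-0.4,  1.9]), 0, 0.55)]
pin [(array([-2.5,  3.6]), 112, 0.55)]
```

View pics/side2.png

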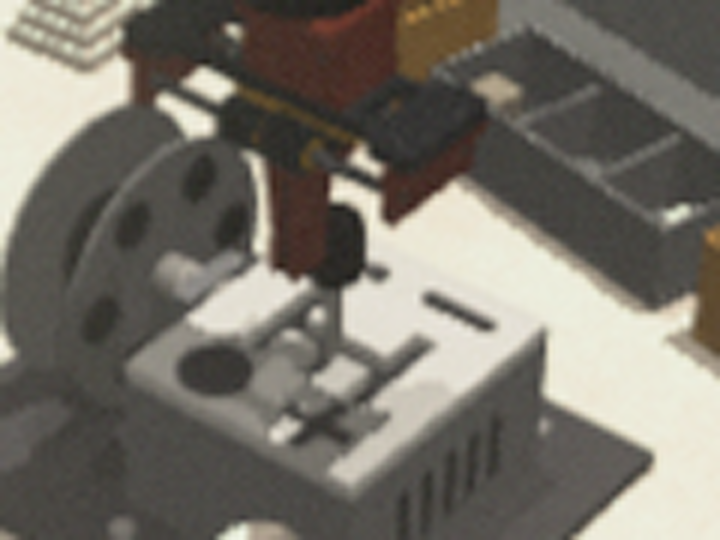

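Call:
play_rows(
  deltas=[0, 0, 0.4, 0, 0, 0, 0, 0.4, 0, 0, 0, 0, 0, 0, 0],
)

```text
t: 5.75
tcp_pos: [573.4, -8.9, 150.0]
tool_rot: [-0.082, 0.702, 0.082, 0.702]
ft_force: [-0.5, -1.1, -0.4]
width: 0.7
```

Call:
play_rows(
  deltas=[0, 0, 0.3, 0, 0, 0, 0, 0, 0, 0],
)

```text
t: 5.95
tcp_pos: [576.2, -8.2, 150.0]
tool_rot: [-0.082, 0.702, 0.082, 0.702]
ft_force: [-0.9, -0.0, 1.7]
width: 0.4
```

Call:
play_rows(
  deltas=[0, 0, 0.3, 0, 0, 0, 0, 0, 0, 0],
)

```text
t: 6.15
tcp_pos: [579.2, -7.5, 149.9]
tool_rot: [-0.082, 0.702, 0.082, 0.702]
ft_force: [-0.8, -0.4, 0.0]
width: 0.1
```

Call:
play_rows(
  deltas=[0, 0, 0.3, 0, 0, 0, 0, 0, 0, 0],
)

```text
t: 6.35
tcp_pos: [582.0, -6.9, 149.9]
tool_rot: [-0.082, 0.702, 0.082, 0.702]
ft_force: [-1.2, 0.6, 1.2]
width: 0.6
```

```bash
python3 look.py 3
```

```text
t 6.35 loc [-19.8   0.7] z 149.9 w 0.6 Floc -1.0 0.8 1.2 yaw_y 103.3
knob [(array([ 5.5, -1.6]), 176, 0.53)]
pin [(array([-54.2,  37.2]), 112, 0.66), (array([7.2, 0.3]), 109, 0.44)]
```

View pics/side3.png

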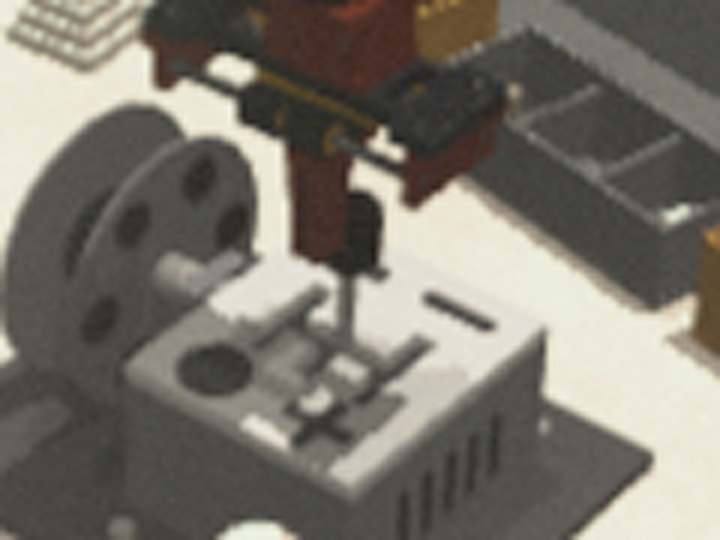

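Call:
play_rows(
  deltas=[0, 0, 0.2, 0, 0, 0, 0, 0, 0, 0],
)

```text
t: 6.7
tcp_pos: [582.7, -6.8, 149.9]
tool_rot: [-0.082, 0.703, 0.082, 0.702]
ft_force: [-5.4, -1.0, 3.8]
width: 0.6
```

Call:
play_rows(
  deltas=[0, 0, 0.2, 0, 0, 0, 0, 0, 0, 0],
)

```text
t: 6.9
tcp_pos: [583.2, -6.8, 149.7]
tool_rot: [-0.082, 0.704, 0.082, 0.701]
ft_force: [-10.0, -2.2, 6.8]
width: 0.2
```

Call:
play_rows(
  deltas=[0, 0, -2, 0, 0, 0, 0, -2, 0, 0, 0, -2.4, 0, 0, 0, 0, -2.4, 0, 0, 0, 0, 0, 2, 0, 0, 0, 0, 2, 0, 0, 0, 0, 2, 0, 0, 0, 0, 0, 0, 0],
)

```text
t: 7.7
tcp_pos: [618.3, -46.8, 149.6]
tool_rot: [-0.082, 0.702, 0.082, 0.703]
ft_force: [-0.4, -0.5, 1.3]
width: 0.7
```

```bash
sed -i 's/C=np.array.*/C=np.array([603,-2.5])/' h.py; python3 look.py 4
```

```text
t 7.7 loc [  4.7 -46.7] z 149.6 w 0.7 Floc -0.5 -0.3 1.3 yaw_y 103.4
knob [(array([ 1.9, -2.1]), 177, 0.63), (array([5.5, 1.1]), 112, 0.51)]
pin [(array([-2.7,  0. ]), 3, 0.66), (array([5.3, 4.6]), 114, 0.46)]
```

View pics/side4.png

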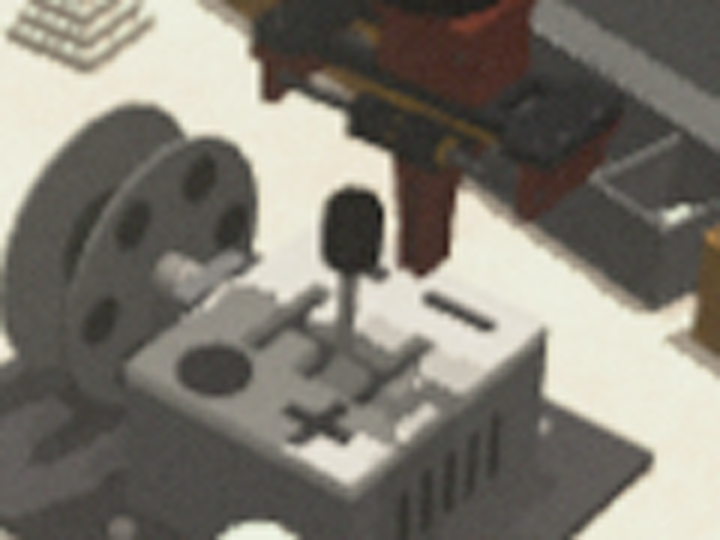

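Call:
play_rows(
  deltas=[0.9, 0, 0, 0, 0, 0, 0.8, 0, 0, 0, 0, 0.8, 0, 0, 0, 0, 0.8, 0, 0, 0, 0, 0.8, 0, 0, 0, 0, 0.8, 0, 0, 0, 0, 0.8, 0, 0, 0, 0, 0.5, 0, 0, 0, 0, 0, 0, 0],
)

```text
schema error: expected a multiple of 5 numbers
```

```bash
python3 look.py 5
```

```text
t 7.85 loc [  1.6 -47.6] z 149.6 w 0.4 Floc -1.2 0.5 0.5 yaw_y 103.3
knob [(array([2.1, 0. ]), 1, 0.57), (array([ 3.8, -2.7]), 178, 0.56)]
pin [(array([5.9, 1. ]), 115, 0.55)]
```

View pics/side5.png

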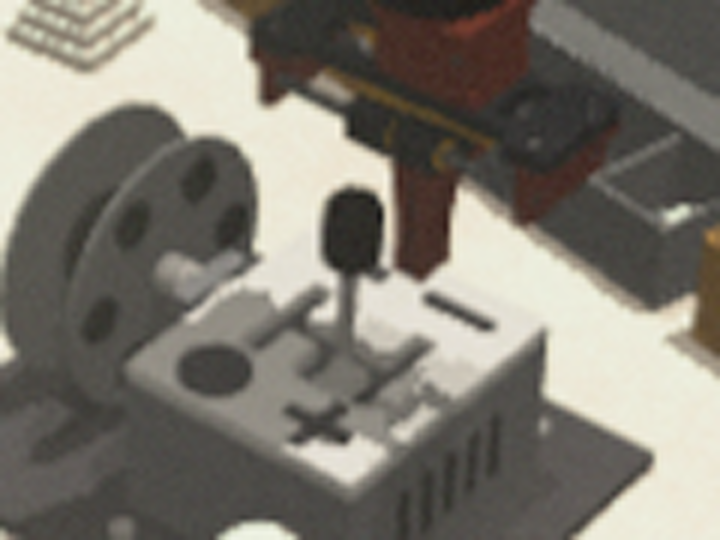

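Call:
play_rows(
  deltas=[0.9, 0, 0, 0, 0, 0, 0.8, 0, 0, 0, 0, 0.8, 0, 0, 0, 0, 0.8, 0, 0, 0, 0, 0.8, 0, 0, 0, 0, 0.8, 0, 0, 0, 0, 0.8, 0, 0, 0, 0, 0.7, 0, 0, 0, 0, 0, 0, 0, 0],
)

```text
t: 8.9
tcp_pos: [603.2, 7.1, 140.8]
tool_rot: [-0.082, 0.702, 0.083, 0.702]
ft_force: [-0.6, 0.1, 0.6]
width: 0.9
```

```bash
python3 look.py 6
```

```text
t 8.9 loc [2.4 9.3] z 140.8 w 0.9 Floc -0.6 0.3 0.6 yaw_y 103.4
knob [(array([ 2.4, 30. ]), 175, 0.58)]
pin [(array([ 3.2, 24.8]), 110, 0.66)]
```

View pics/side6.png

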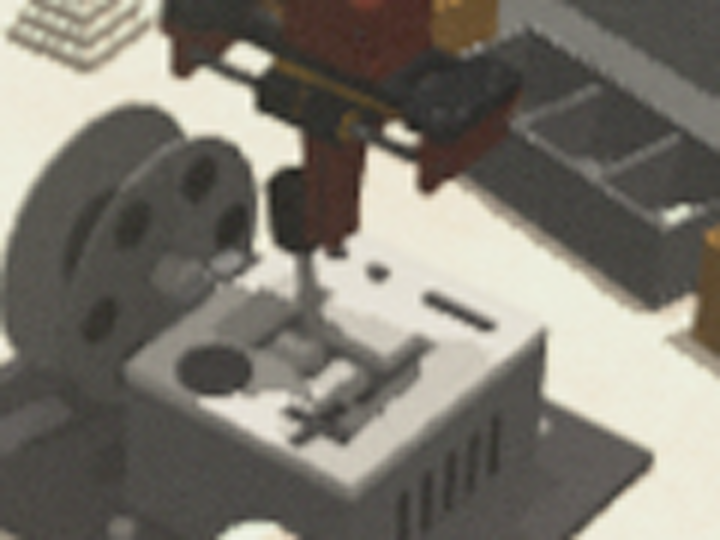

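Lever is in the channel, well on its way left (knob at crop ~(290,205)). Continue in small steps.

Call:
play_rows(
  deltas=[0, 0.6, 0, 0, 0, 0, 0.6, 0, 0, 0, 0, 0, 0, 0, 0],
)

```text
t: 9.35
tcp_pos: [600.5, 18.1, 140.8]
tool_rot: [-0.082, 0.702, 0.082, 0.702]
ft_force: [0.2, 0.2, -0.1]
width: 0.4
```

Call:
play_rows(
  deltas=[0, 0.4, 0, 0, 0, 0, 0, 0, 0, 0],
)

```text
t: 9.55
tcp_pos: [599.8, 21.6, 140.9]
tool_rot: [-0.082, 0.702, 0.082, 0.702]
ft_force: [-1.0, -0.8, -0.0]
width: 0.4
```

```bash
python3 look.py 7
```

```text
t 9.55 loc [ 2.4 24.2] z 140.9 w 0.4 Floc -1.2 -0.5 -0.0 yaw_y 103.3
knob [(array([ 2.7, 46. ]), 168, 0.53)]
pin [(array([ 4.7, 30.5]), 108, 0.66)]
```

View pics/side7.png

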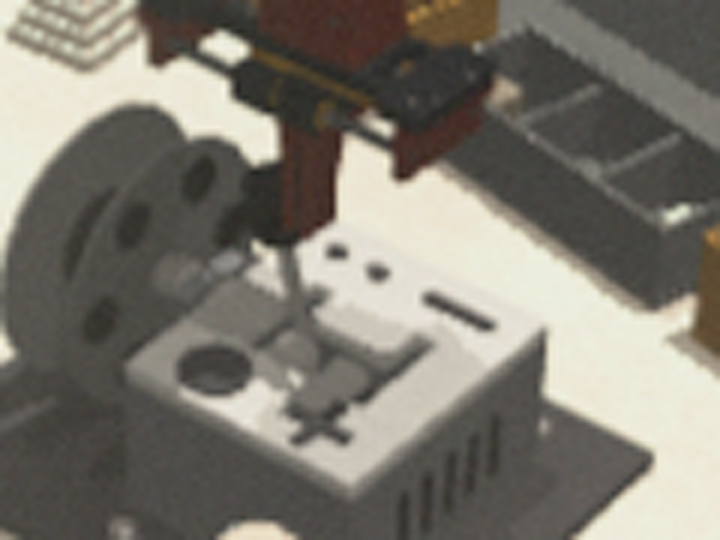

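Call:
play_rows(
  deltas=[0, 0.3, 0, 0, 0, 0, 0, 0, 0, 0],
)

```text
t: 9.9
tcp_pos: [599.2, 24.2, 140.9]
tool_rot: [-0.082, 0.702, 0.082, 0.702]
ft_force: [0.0, -0.0, -1.2]
width: 0.5
```

Call:
play_rows(
  deltas=[0, 0.3, 0, 0, 0, 0, 0, 0, 0, 0],
)

```text
t: 10.1
tcp_pos: [598.4, 27.3, 140.9]
tool_rot: [-0.082, 0.702, 0.082, 0.702]
ft_force: [0.2, -0.5, -0.2]
width: 0.6
```

Call:
play_rows(
  deltas=[0, 0.2, 0, 0, 0, 0, 0, 0, 0, 0],
)

```text
t: 10.3
tcp_pos: [598.0, 29.1, 140.9]
tool_rot: [-0.082, 0.702, 0.082, 0.702]
ft_force: [0.2, -0.2, 0.1]
width: 0.3
```

Call:
play_rows(
  deltas=[0, 0.2, 0, 0, 0, 0, 0, 0, 0, 0],
)

```text
t: 10.5
tcp_pos: [597.5, 31.0, 140.9]
tool_rot: [-0.082, 0.702, 0.082, 0.702]
ft_force: [0.4, -1.4, -0.7]
width: 0.5
```

```bash
python3 look.py 8
```

```text
t 10.5 loc [ 2.3 33.8] z 140.9 w 0.5 Floc 0.0 -1.4 -0.7 yaw_y 103.3
knob [(array([ 4.7, 55.1]), 166, 0.71), (array([-57.6, -33.9]), 106, 0.49)]
pin [(array([ 7.7, 38.7]), 106, 0.61)]
```

View pics/side8.png

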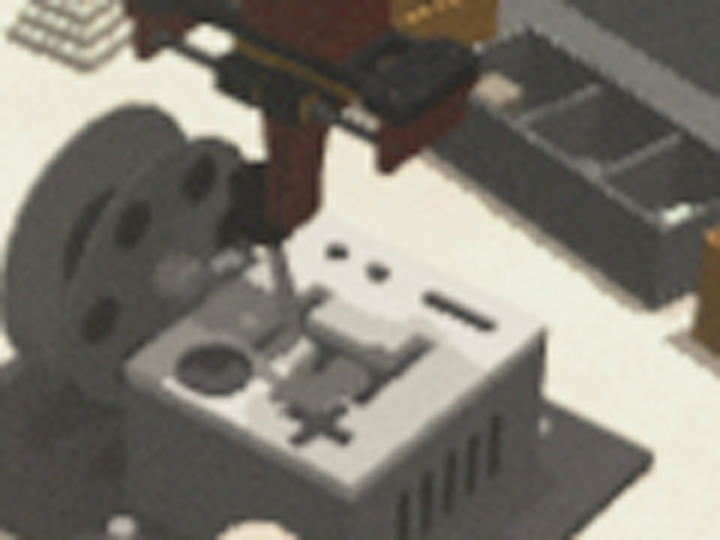

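Call:
play_rows(
  deltas=[0, 0.2, 0, 0, 0, 0, 0, 0, 0, 0],
)

```text
t: 10.85
tcp_pos: [597.0, 32.9, 140.9]
tool_rot: [-0.082, 0.702, 0.082, 0.702]
ft_force: [0.2, -0.3, 0.4]
width: 0.0
```

Call:
play_rows(
  deltas=[0, 0.2, 0, 0, 0, 0, 0, 0, 0, 0],
)

```text
t: 11.05
tcp_pos: [596.6, 34.9, 140.9]
tool_rot: [-0.082, 0.702, 0.082, 0.702]
ft_force: [-0.3, -0.5, 1.2]
width: 0.8
```

Call:
play_rows(
  deltas=[0, 0.2, 0, 0, 0, 0, 0, 0, 0, 0],
)

```text
t: 11.25
tcp_pos: [596.3, 36.1, 140.9]
tool_rot: [-0.082, 0.702, 0.081, 0.702]
ft_force: [0.7, -3.0, 0.8]
width: 0.4
```

```bash
python3 look.py 9
```

```text
t 11.25 loc [ 2.3 39.1] z 140.9 w 0.4 Floc 0.0 -3.0 0.8 yaw_y 103.3
knob [(array([ 6.3, 59.3]), 168, 0.71)]
pin [(array([ 5. , 40.8]), 105, 0.51)]
```

View pics/side9.png

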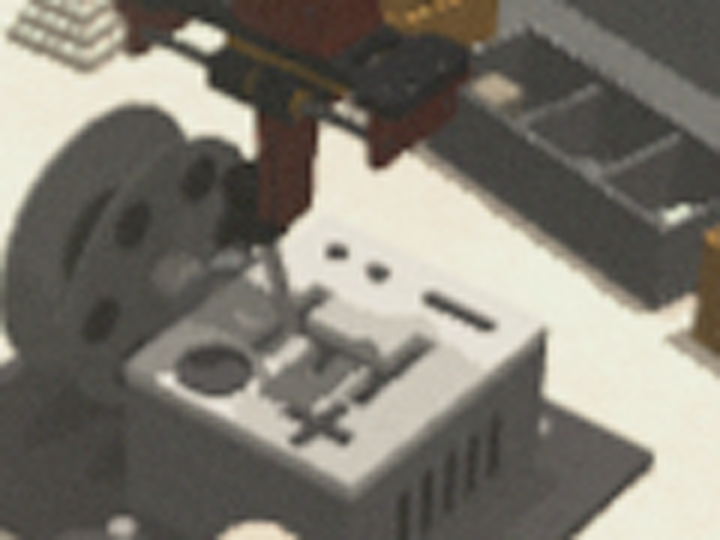

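Call:
play_rows(
  deltas=[0, -1.5, 0, 0, 0, 0, -2, 0, 0, 0, 0, 0, 1.8, 0, 0, 0, 0, 1.8, 0, 0, 0, 0, 1.8, 0, 0, 0, 1.7, 0, 0, 0, 0, 1.7, 0, 0, 0, 0.4, 1.7, 0, 0, 0, 0, 0, 0, 0, 0],
)

```text
t: 12.3
tcp_pos: [643.4, 69.1, 136.3]
tool_rot: [-0.083, 0.703, 0.084, 0.702]
ft_force: [-0.2, 1.1, 0.7]
width: 0.5
```

```bash
python3 look.py 10
```

```text
t 12.3 loc [55.8 60.4] z 136.3 w 0.5 Floc 0.0 1.2 0.7 yaw_y 103.6
knob [(array([ 6.3, 56.8]), 162, 0.51)]
pin [(array([ 6.9, 40.3]), 105, 0.7)]
```

View pics/side10.png

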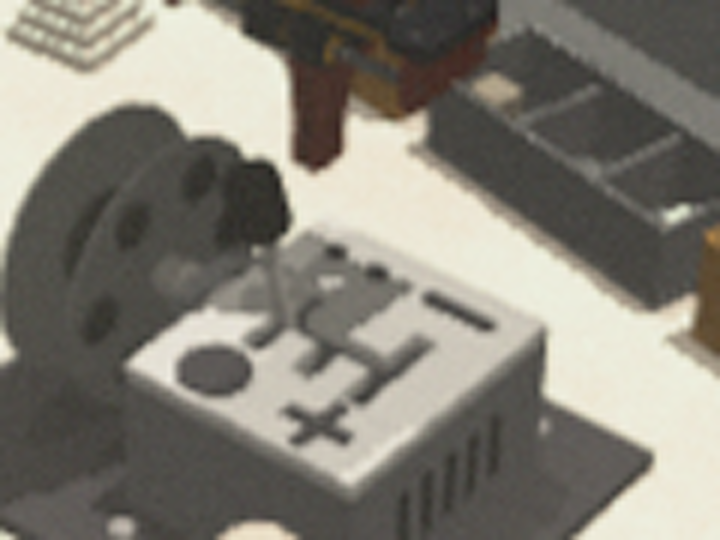

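Call:
play_rows(
  deltas=[0, 0, -1, 0, 0, 0, 0, -1, 0, 0, 0, 0, -0.8, 0, 0, 0, 0, -0.8, 0, 0, 0, 0, -0.8, 0, 0, 0, 0, -0.8, 0, 0, 0, 0, -0.6, 0, 0, 0, 0, 0, 0, 0],
)

```text
t: 13.25
tcp_pos: [587.5, 50.8, 136.9]
tool_rot: [-0.082, 0.703, 0.082, 0.702]
ft_force: [0.1, 0.2, 0.8]
width: 0.5
```

```bash
python3 look.py 11
```

```text
t 13.25 loc [-2.8 55.4] z 136.9 w 0.5 Floc 0.2 0.1 0.8 yaw_y 103.3
knob [(array([-110.5, -179.6]), 2, 0.75), (array([-31.5,  60.6]), 163, 0.43)]
pin [(array([-14.4,  38.1]), 104, 0.67)]
```

View pics/side11.png

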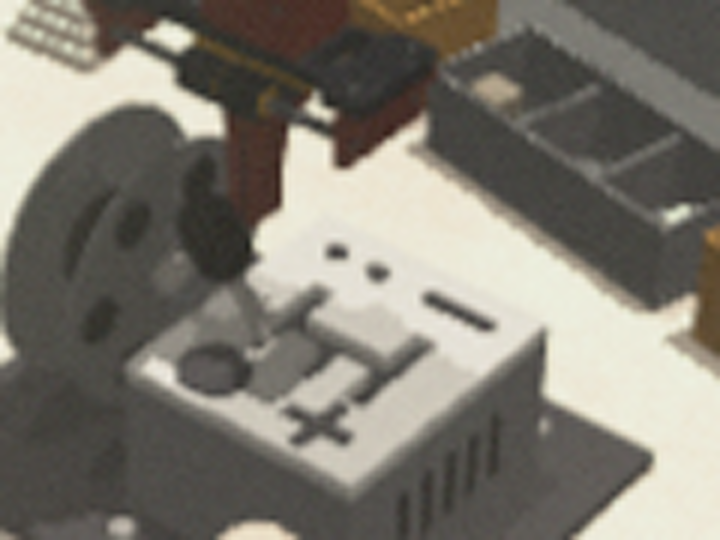

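Moving into the disc slot. Push on to the stop.

Call:
play_rows(
  deltas=[0, 0, -0.5, 0, 0, 0, 0, -0.4, 0, 0, 0, 0, 0, 0, 0],
)

```text
t: 13.7
tcp_pos: [579.3, 49.0, 136.8]
tool_rot: [-0.082, 0.703, 0.082, 0.702]
ft_force: [-0.0, 0.1, -0.4]
width: 0.3
```

Call:
play_rows(
  deltas=[0, 0, -0.3, 0, 0, 0, 0, 0, 0, 0],
)

```text
t: 13.9
tcp_pos: [576.7, 48.4, 137.0]
tool_rot: [-0.082, 0.702, 0.082, 0.702]
ft_force: [0.6, -0.3, -0.3]
width: 0.4
```

Call:
play_rows(
  deltas=[0, 0, -0.2, 0, 0, 0, 0, 0, 0, 0],
)

```text
t: 14.1
tcp_pos: [574.8, 47.9, 137.0]
tool_rot: [-0.082, 0.702, 0.082, 0.702]
ft_force: [0.5, 0.4, -0.8]
width: 0.7
```

Call:
play_rows(
  deltas=[0, 0, -0.2, 0, 0, 0, 0, 0, 0, 0],
)

```text
t: 14.3
tcp_pos: [572.8, 47.4, 136.9]
tool_rot: [-0.082, 0.702, 0.082, 0.702]
ft_force: [-0.0, 0.0, -1.1]
width: 0.4
```

Call:
play_rows(
  deltas=[0, 0, -0.2, 0, 0, 0, 0, 0, 0, 0],
)

```text
t: 14.5
tcp_pos: [571.5, 47.1, 137.1]
tool_rot: [-0.082, 0.702, 0.082, 0.703]
ft_force: [2.7, 0.6, -0.7]
width: 0.4
```

Call:
play_rows(
  deltas=[0, 0, -0.2, 0, 0, 0, 0, 0, 0, 0],
)

```text
t: 14.7
tcp_pos: [570.8, 46.9, 137.5]
tool_rot: [-0.082, 0.701, 0.082, 0.704]
ft_force: [6.3, 0.4, -1.6]
width: 0.7
```

```bash
python3 look.py 12
```

```text
t 14.7 loc [-20.   55.5] z 137.5 w 0.7 Floc 6.2 -1.0 -1.6 yaw_y 103.3
knob [(array([-48.4,  55.5]), 159, 0.6)]
pin [(array([-23. ,  38.7]), 103, 0.59)]
```

View pics/side12.png

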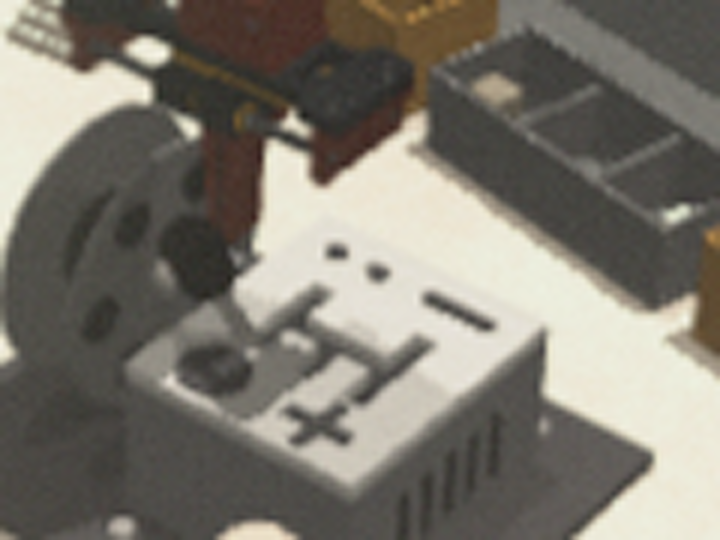

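Call:
play_rows(
  deltas=[0, 0, -0.3, 0, 0, 0, 0, 0, 0, 0, 0, 0, 0, 0, 0, 0, 0, 0, 0, 0],
)

```text
t: 15.25
tcp_pos: [569.9, 46.6, 138.2]
tool_rot: [-0.082, 0.7, 0.082, 0.705]
ft_force: [10.7, 1.2, -2.2]
width: 0.3
```

Call:
play_rows(
  deltas=[0, 0, 0.5, 0, 0, 0, 0, 1.5, 0, 0, 0, 0, 2, 0, 0, 0, 0, 2, 0, 0, -2, 0, 0, 0, 0, -3, 0, 0, 0, 0, -3, 0, 0, 0, 0, -3, 0, 0, 0, 0, 0, 0, 0, 0, 0],
)

```text
t: 16.15
tcp_pos: [626.0, 59.5, 251.0]
tool_rot: [-0.082, 0.701, 0.082, 0.704]
ft_force: [0.4, 0.3, -0.2]
width: 0.4
```

```bash
python3 look.py 13; python3 - <<'E'
from h import *
grab_frame("top")
for cam in("side","top"):
    for t in("pin","mark_disc","knob"):
        print(cam,t,[(w2l(d["location"]).round(1),round(d["location"][2]),round(d["score"],2)) for d in spot_point(cam,t)[:2]])
    for t in("jar","bobbin","tape","driver","vase"):
        print(cam,t,[(np.round(d["location"]),round(d["score"],2)) for d in spot_point(cam,t)[:1]])
E
```

```text
t 16.15 loc [36.6 55.1] z 251.0 w 0.4 Floc 0.5 0.2 -0.2 yaw_y 103.3
knob [(array([-45.3,  55.3]), 159, 0.49)]
pin [(array([-22.2,  35.7]), 102, 0.71)]
side pin [(array([-22.2,  35.7]), 102, 0.71)]
side mark_disc [(array([-55.3,  35.6]), 111, 0.66), (array([-59.4, -31.3]), 110, 0.15)]
side knob [(array([-45.3,  55.3]), 159, 0.49)]
side jar [(array([ 538., -199.,   -2.]), 0.73)]
side bobbin [(array([502., -61.,  16.]), 0.47)]
side tape [(array([ 663., -195.,    1.]), 0.96)]
side driver [(array([ 510., -437.,    1.]), 0.87)]
side vase [(array([505., 447.,  -0.]), 0.66)]
top pin [(array([-190.8, -395.8]), -1, 0.72)]
top mark_disc [(array([1.8, 2.4]), 0, 0.47)]
top knob []
top jar [(array([ 537., -203.,   -1.]), 0.85)]
top bobbin [(array([502., -61.,  11.]), 0.67)]
top tape [(array([ 662., -189.,   -1.]), 0.83)]
top driver [(array([ 511., -433.,   -1.]), 0.66)]
top vase [(array([508., 448.,   2.]), 0.64)]
```

View pics/side13.png

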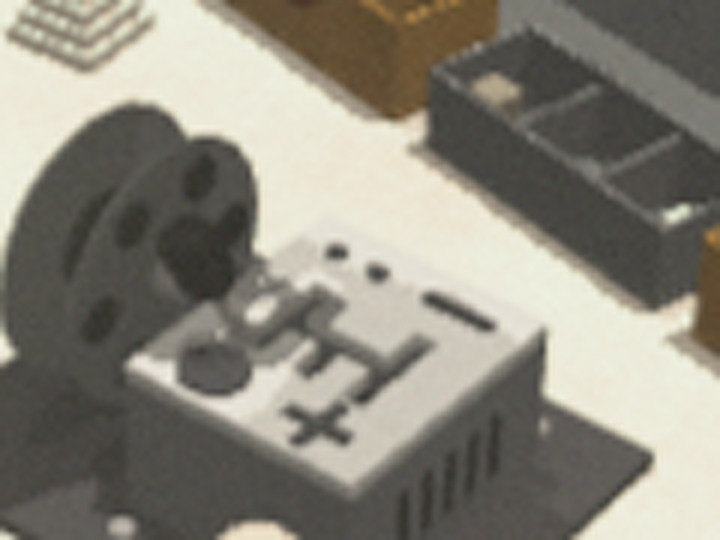

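```bash
python3 -c "
from h import *
rep(); print(finish_job())"
```

```text
t 17.15 loc [35.4 55.5] z 247.0 w 0.7 Floc -0.2 -0.5 0.1 yaw_y 103.3
the job is handed in; nothing more can be done
None
```

I pushed the lever with shut fingertips out of park, left along the cross channel to its end stop, then near into the disc-marked slot (near-left). I've handed the job in, at about 17 s of the 54 s allowed. `finish_job()` gave no verdict.

**Pushing home:** In the slot I pushed until the lever met a firm stop, with about 11 N on the fingers. I then backed the fingers off and raised them clear, to TCP height 247 mm.

**Last checks:**
- **Lever position:** The side camera put the stick 33 mm from the disc's centre (the limit is 36.5 mm). It put the knob 45 mm near and 55 mm left of the gate centre; a lever fully home should show about 46 and 56 mm.
- **Bystanders:** The jar, bobbin, tape, driver and vase all read within about 5 mm of their first readings, which is about the cameras' accuracy.
- **Contact:** The force reading was near zero at hand-in.

**What disagreed:**
- **Final top view:** The top camera's last lever and disc readings were wrong or missing, probably because the arm blocked its view. The final lever check rests on the side camera and the stop force alone.
- **Gate centre:** My first estimate of the gate centre and the network's differed by about 4 mm. I corrected it by 1.5 mm after the first contact.

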